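Set a try square against a tile at the tick

TASK

Set the try square on the clipped-down tile, ready for ruling a line: its thick stock resting on the table with its inside face flush along the tile's near edge, and its thin blade lying across the glaze with the ruling edge (the blade's outer long edge, in line with the end of the stock) right at the small black tick. Then let go of it. Leave the pigment pot, the oil bottle and the jar of brushes where they stand.

Things in the scene. Friction and masses are not known exactly. Their poses are not given: they have to be found in the camera images.
- tile: White glazed square tile, 200 x 200 mm, 8 mm thick, on the table, held immovably by two small brass clips on its far edge (17 mm high, 60 mm either side of the middle). A blue double line runs along the far edge. Origin: centre of its underside. x points from the near edge (towards the robot, at x = -100 mm) to the clipped far edge, y to the left along the near edge, z up.
- mark: Short black tick painted on the tile, 30 mm long and 3 mm wide, starting at the tile's near edge and running straight in from it. Origin on the tile's top surface, at the near edge, in the middle of the tick's width; axes parallel to the tile's. It lies between 0 and 70 mm left of the middle of the edge.
- square: The whole try square (loose, about 0.3 kg), L-shaped from above: a thick dark metal stock and a thin aluminium blade. Origin: centre of the stock's underside. x points from the stock to the blade's tip, y along the stock towards the end that carries the blade, z up. It stands by itself on its stock and slides on the table under a push of a few newtons.
- square_center (a point): Centre of the dark stock, half-way up, where it can be gripped; axes as square. The stock is a plain bar 110 mm long (y), 32 mm thick (x), 34 mm high. The blade leaves its inside face (x = +16 mm) at the +y end: 140 mm long, 28 mm wide (y = +27 to +55 mm), 2.5 mm thick, underside 9.5 mm above the table, so it clears the 8 mm tile. Ruling edge: the outer one, y = +55 mm.
- square_heel (a point): Point on the stock's inside face at its +y end, 4 mm above the table when the square stands: 16 mm in x, 55 mm in y from the stock's centre. The ruling edge starts above it. Same axes as the square.
- square_toe (a point): Point on the stock's inside face at its other end (y = -55 mm), 4 mm up. Same axes as the square.
- pot_center (a point): Bystander: small terracotta pigment pot, 48 mm across, 50 mm high; point half-way up. It stands on the opposite side of the tile from the square's starting place.
- oil_center (a point): Bystander: amber glass oil bottle with a black cap, 36 mm across, 85 mm high, beyond the tile to the left; point half-way up.
- brushes_center (a point): Bystander: glass jar holding paint brushes, 71 mm across, 95 mm high, brushes to 190 mm, beyond the tile to the right; point 47.5 mm up.
Things that resemble listed ones, but are neither listed nor needed, are in the scene too. There is more than one size of the square; the job needs the middle-sized.

How it is judged:
At the end, for the whole second after the job is handed in: The square stands flat on the table (within 3 degrees, 2.5 mm), at rest; both ends of the stock's inside face are within 3 mm of the line of the tile's near edge; the ruling edge meets the tile's edge within 4 mm of the middle of the tick; the square is released (x of square_heel in the frame of tile between -0.103 and -0.098 m and x of square_toe in the frame of tile between -0.103 and -0.098 m and y of square_heel in the frame of mark between -0.004 and 0.004 m and height (world z) of square_center between 0.0145 and 0.0195 m and angle between square_center's own z axis and vertical below 0.05 rad and linear speed of square below 0.01 m/s and angular speed of square below 0.1 rad/s); the robot touches nothing.
It fails at once if the pigment pot is moved more than 20 mm (distance of pot_center from where it was at the start of the episode above 0.02 m).
It fails at once if the oil bottle is moved more than 20 mm (distance of oil_center from where it was at the start of the episode above 0.02 m).
It fails at once if the jar of brushes is moved more than 20 mm (distance of brushes_center from where it was at the start of the episode above 0.02 m).
It also fails if it takes over 64 s, if anything falls off the work surface, if the arm or the gripper's body presses on something with over 40 N, if the wrist force passes 120 N, or if a joint passes its speed limit or range.

ROBOT

A 6-joint arm with a two-finger parallel gripper is mounted at the origin on the work surface. World frame = base frame: x ahead of the robot, y to its left, z up, the work surface at z = 0. Lengths are in m, angles in rad, forces in N, time in s.
With the tool pointing down it reaches from about 0.375 to 0.9 m from the base axis. Payload 3.1 kg.
Tool frame: the origin (TCP) lies at the centre of the arm's flange, where the gripper is bolted on; the fingertips stand 173 mm ahead of it and the grasp point (between the pads) lies 155 mm ahead of it (tip_extent is the distance from the TCP to the fingertips, in m); z points along the fingers, y is the direction in which the jaws open and shut (so a half turn about z gives the same grasp; the last joint's range is limited). The gripper opens to 85 mm and grips with 20 to 120 N. Pads are 22 mm wide; open, the fingers measure 114 mm over their backs; the gripper's body (76 mm by 85 mm) begins 54 mm behind the grasp point. The pads swing forward as they close: fully open they stand 13 mm farther back than shut.
Start: joints at [1.161, 0.527, 1.433, -0, 1.181, -0.178], TCP at [0.144, 0.608, 0.405] pointing down, gripper open.
Joint ranges: [-3.08, 3.08], [-0.75, 2.2], [0.22, 2.44], [-1.43, 4.57], [0, 2.65], [-2.85, 2.85]. Speed limits (rad/s): [2.79, 2.79, 3.14, 3.14, 3.14, 3.14].

INTERFACE

Orientations are given as a unit quaternion [x, y, z, w].
In Python, from station import sense, snapshot, sign_off, tip_extent gives the robot as it stands. The module is installed in compiled form; this text tells all that it offers.
- The arm moves only by the tool servo_tool, never from a script. Its argument "rows" is a list of rows, each a list of 3 entries, a list of its own where there are three numbers: the shift along the tool's x, y, z in mm, then the turn about the tool's z in degrees, then the opening, from -1 (shut) to 1 (fully open), so that 0 is half open. A call has 1 to 8 rows; each row is the pose to reach, as a shift and turn from the pose measured when the call began, along the tool's axes at that moment; what a row does not reach only later rows make up. A row lasts 1/10 s, in which the tool goes at most 50 mm and 8.59 degrees, less where a joint would pass 70% of its speed; a pose out of reach is approached as far as the arm can. A call with a gripper value outside its range is refused whole. The fingers move at their own pace and stop on an object; "force" is the grip in N (left out, the last holds). Time passes only in rows, so rows that repeat a pose let the fingers close. It gives the time, the measured TCP pose, the force and the opening at its end, in the units of the state.
- sense(): the state, without advancing time (a new reading comes with each control period).
- snapshot(name): name is "scene" or "top"; returns a dict with "image" (384x512x3 uint8, blue, green, red), "z_map" (384x512 float32, m along the optical axis (not along the pixel's ray), 0 where there is no reading), "vertical_fov" (degrees; the focal length in pixels is half the picture's height over the tangent of half this angle, whatever the lens; pixels are square), "cx", "cy" (the principal point, pixels), "cam_to_world" (4x4, takes a point from camera to world coordinates). Camera axes: x right, y down, z forward; pixel columns grow to the right and rows downward; lengths in m; the calibration is good to about 2 mm. A picture is of the moment at which its call begins.
- sign_off(): hands the job in, once; it reports no verdict.
The state is a dict: "t": time; "q": joint angles; "qd": joint speeds; "tau": joint torques, N m; "tcp_pos": TCP position; "tool_rot": TCP orientation; "force": force on the tool from outside, world axes, zero at the start; "ft_torque": the same for the moment, N m; "finger_gap": opening from 0.0 (shut) to 1.0 (fully open).
Only numpy, scipy, OpenCV 4.12 (cv2) and the standard library are available. Lean on these libraries where they do the work, as an engineer would, in place of code of your own. Each camera call takes 0.05 s, during which the arm holds its last target. There are 200 camera calls.

## Working session

There is one attempt and no reset: what is moved stays moved. The work goes in short steps, Python scripts to look and compute and a tool call to move; the robot and the scene stay as the last step left them, time stands still between calls to the robot, and variables do not carry over. Pictures are saved under pics/ and viewed, about 8 in all and at most 12, crops included, and the job is handed in when it is done.

Besides the shell and the picture viewer there is one more tool, called as a command line: name --argument value ..., lists and objects as JSON in quotes. servo_tool: Moves the arm, as the interface text tells. Its arguments: {"type":"object","properties":{"rows":{"type":"array"},"force":{"type":"number"}},"required":["rows"]}

```bash
mkdir -p pics; cat > h.py <<'E'
import numpy as np, cv2
from station import sense, snapshot
def grab(n,f):
    s=snapshot(n); cv2.imwrite(f'pics/{f}.png',s['image']); np.savez(f'pics/{f}.npz',**s); return s
def foc(s): return s['image'].shape[0]/2/np.tan(np.radians(float(s['vertical_fov']))/2)
def ray(s,uv,z):
    uv=np.atleast_2d(np.float64(uv)); f=foc(s); T=s['cam_to_world']
    d=np.c_[(uv[:,0]-s['cx'])/f,(uv[:,1]-s['cy'])/f,np.ones(len(uv))]@T[:3,:3].T
    return T[:3,3]+d*((z-T[2,3])/d[:,2])[:,None]
def cloud(s):
    f=foc(s);h,w=s['z_map'].shape;u,v=np.meshgrid(np.arange(w),np.arange(h));z=s['z_map'];T=s['cam_to_world']
    return np.dstack([(u-s['cx'])/f*z,(v-s['cy'])/f*z,z])@T[:3,:3].T+T[:3,3]
E
python3 - <<'E'
from h import *
a=grab('top','top0');b=grab('scene','scene0')
for s in(a,b): print(foc(s),s['cx'],s['cy'],s['cam_to_world'].round(3).tolist())
st=sense();print(st)
E
```

```text
389.7345593031034 250.73965907173982 196.09265662576394 [[-0.004, -0.992, 0.123, 0.448], [-1.0, 0.0, -0.029, 0.012], [0.029, -0.123, -0.992, 1.084], [0.0, 0.0, 0.0, 1.0]]
366.3430397885385 255.62403982118778 188.62700098387097 [[0.716, 0.528, -0.457, 0.989], [0.698, -0.529, 0.483, -0.45], [0.013, -0.665, -0.747, 0.75], [0.0, 0.0, 0.0, 1.0]]
{'t': 0.1, 'q': array([ 1.16053268e+00,  5.28395504e-01,  1.43378145e+00, -1.78041835e-05,
        1.18139693e+00, -1.78509462e-01]), 'qd': array([ 0.00023882, -0.00270323, -0.00268962, -0.00047843, -0.0006317 ,
        0.00127362]), 'tau': array([-7.99266691e-04, -4.43305743e+01, -1.78585446e+01, -2.57683332e-04,
        3.87923777e-03,  1.03963611e-06]), 'tcp_pos': array([0.14340712, 0.60800771, 0.40381511]), 'tool_rot': array([ 1.15614522e-01,  9.93293663e-01, -9.50388307e-04, -2.79551801e-04]), 'force': array([-0.59130042, -0.16702792, -0.27862964]), 'ft_torque': array([-0.02271715,  0.02568304,  0.05116148]), 'finger_gap': 0.9961422289733207}
```

View pics/top0.png

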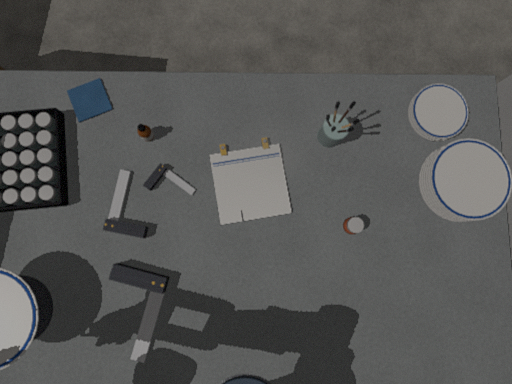

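View pics/scene0.png

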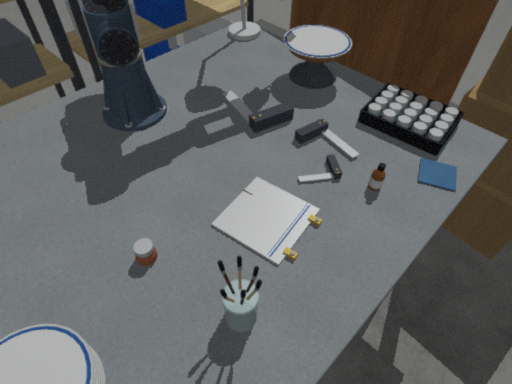

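The scene shows three squares in the top view. The small one has its stock at (155,177), the middle one at (127,227) and the large one at (140,278). The middle one's stock is about 44 px, or roughly 115 mm, which fits 110 mm. The tile is at (250,185) with its tick at (242,215), the pot at (353,226), the oil bottle at (144,131) and the jar at (333,130). I'll measure and confirm in a crop.

```bash
python3 - <<'E'
from h import *
L=lambda f:dict(np.load(f'pics/{f}.npz'))
a=L('top0');b=L('scene0')
A=cv2.resize(a['image'][150:250,90:300],None,fx=3.8,fy=3.8,interpolation=cv2.INTER_CUBIC)
cv2.imwrite('pics/crop0.png',cv2.convertScaleAbs(A,alpha=1.6))
g=cv2.cvtColor(a['image'],cv2.COLOR_BGR2GRAY)
P=cloud(a)
for n,(x0,y0,x1,y1) in dict(small=(142,160,168,192),mid=(100,216,150,240),large=(106,258,172,294)).items():
    m=np.zeros_like(g);m[y0:y1,x0:x1]=(g[y0:y1,x0:x1]<52)
    m[y0:y1,x0:x1]&=(P[y0:y1,x0:x1,2]>.008)
    c=max(cv2.findContours(m,0,1)[0],key=cv2.contourArea)
    zt=np.median(P[m>0][:,2])
    r=cv2.minAreaRect(ray(a,c[:,0],zt)[:,:2].astype(np.float32)*1000)
    print(n,zt,r)
print('bg',g[200,200],'stock',g[222:234,120])
for n,uv in dict(pot=(353,226),tile=(250,185),oil=(144,131)).items(): print(n,P[uv[1],uv[0]])
E
```

```text
small 0.02285746399793398 ((632.9384155273438, 242.30538940429688), (25.912364959716797, 73.59891510009766), 51.785728454589844)
mid 0.033376091872947766 ((492.9676513671875, 315.5211181640625), (112.4261474609375, 28.421987533569336), 78.10023498535156)
large 0.044087535951357726 ((363.0814208984375, 273.09954833984375), (146.80384826660156, 43.9268913269043), 74.85919189453125)
bg 98 stock [53 43 46 48 49 50 48 48 54 52 52 68]
pot [ 0.49564494 -0.29098002  0.05054936]
tile [ 0.61233813 -0.01749106  0.00970038]
oil [0.74853947 0.26585465 0.06824636]
```

View pics/crop0.png

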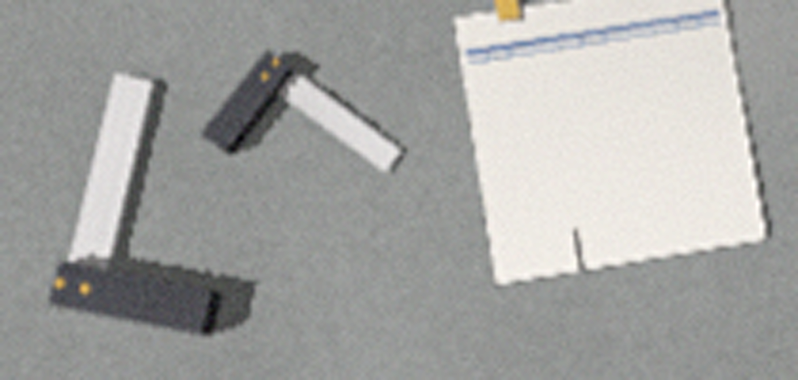

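The crop confirms it. The middle square's stock runs from crop (52,298) to (215,318), with the blade leaving upward at its left end. That is the same handedness as the goal, and it measures 112 x ~30 mm, 33 mm high. The tick is at crop (577,250), on the tile's near edge. Next I fit the tile, tick and square precisely in both views.

```bash
cat >> h.py <<'E'
def white(s,z,lo,hi,box,thr):
    x0,y0,x1,y1=box; im=s['image']; g=im.astype(int).min(2); m=np.zeros(g.shape,np.uint8)
    m[y0:y1,x0:x1]=255*(g[y0:y1,x0:x1]>thr)
    m=cv2.morphologyEx(m,cv2.MORPH_CLOSE,np.ones((7,7)))
    # upsampled contour for sub-pixel edges
    gs=np.where(cv2.dilate(m,np.ones((5,5)))>0,g,0).astype(np.float32)
    K=6; G=cv2.resize(gs,None,fx=K,fy=K,interpolation=cv2.INTER_LINEAR); M=(G>thr).astype(np.uint8)*255
    M=cv2.morphologyEx(M,cv2.MORPH_CLOSE,np.ones((35,35)))
    c=max(cv2.findContours(M,0,1)[0],key=cv2.contourArea)[:,0]
    return ray(s,(c+.5)/K-.5,z)[:,:2]*1000
def sides(p):
    """robust 4 side line fits -> list of (mid point, dir, n-inward distance), using minAreaRect as start"""
    r=cv2.minAreaRect(p.astype(np.float32)); B=cv2.boxPoints(r).astype(float); out=[]
    for i in range(4):
        a,b=B[i],B[(i+1)%4]; L=np.linalg.norm(b-a); d=(b-a)/L; n=np.array([-d[1],d[0]])
        t=(p-a)@d; q=p[(t>.12*L)&(t<.88*L)&(abs((p-a)@n)<6)]
        vx,vy,x,y=cv2.fitLine(q.astype(np.float32),cv2.DIST_HUBER,0,.01,.01)[:,0]
        out.append((np.array([x,y]),np.array([vx,vy])))
    C=[]
    for i in range(4):
        (p1,d1),(p2,d2)=out[i],out[(i+1)%4]
        t=np.linalg.solve(np.c_[d1,-d2],p2-p1); C.append(p1+d1*t[0])
    return np.array(C)
E
python3 - <<'E'
from h import *
L=lambda f:dict(np.load(f'pics/{f}.npz'))
a=L('top0');b=L('scene0')
for n,s,bt,bb,t1,t2 in (('top',a,(200,135,300,232),(104,164,136,222),150,150),('scene',b,(205,170,328,266),(318,128,362,162),150,150)):
    C=sides(white(s,.008,0,0,bt,t1)); print(n,'tile',C.round(1).tolist(),'len',np.linalg.norm(C-np.roll(C,-1,0),axis=1).round(1))
    C=sides(white(s,.012,0,0,bb,t2)); print(n,'blade',C.round(1).tolist(),'len',np.linalg.norm(C-np.roll(C,-1,0),axis=1).round(1))
    x0,y0,x1,y1=bt; g=s['image'].min(2)
    if n=='top': print(g[205:226,236:250])
    else: print(g[176:200,235:262])
E
```

```text
top tile [[545.0999755859375, -127.9000015258789], [545.0999755859375, -127.9000015258789], [545.0999755859375, -127.9000015258789], [545.0999755859375, -127.9000015258789]] len [0. 0. 0. 0.]Traceback (most recent call last):
  File "<stdin>", line 6, in <module>
  File "h.py", line 21, in white
    c=max(cv2.findContours(M,0,1)[0],key=cv2.contourArea)[:,0]
      ~~~^^^^^^^^^^^^^^^^^^^^^^^^^^^^^^^^^^^^^^^^^^^^^^^^
ValueError: max() iterable argument is empty
```

```bash
python3 - <<'E'
from h import *
L=lambda f:dict(np.load(f'pics/{f}.npz'))
a=L('top0');b=L('scene0')
g=a['image'].min(2);h=b['image'].min(2)
print(g[185,205:222],g[190,105:135],h[215,205:230],h[140,318:362])
for n,s,bt,bb,t1,t2 in (('top',a,(200,135,300,232),(104,164,136,220),125,125),('scene',b,(205,170,328,266),(318,128,362,162),150,150)):
  for nm,z,bx,t in(('tile',.008,bt,t1),('blade',.012,bb,t2)):
    C=sides(white(s,z,0,0,bx,t)); print(n,nm,C.round(1).tolist(),'len',np.linalg.norm(C-np.roll(C,-1,0),axis=1).round(1))
print(g[205:226,236:250]);print(h[176:200,235:262])
E
```

```text
[ 90  96  92  96  93  90  94  93  94 137 144 141 142 139 141 140 138] [ 92  91  91  88  91  88  89  91  88  93 131 139 140 137 136 139 136 136
 139 144 103  54  44  44  47  84  88  87  89  90] [118 115 117 116 115 117 117 113 115 111 116 115 118 130 160 174 180 181
 181 181 180 182 181 179 181] [123 122 121 119 115 108  82  71  68  67  65  70  97 139 170 178 177 177
 177 179 179 178 179 170 153 130 119 116 115 116 114 117 120 116 119 118
 118 117 118 117 117 119 119 119]
top tile [[535.9000244140625, -131.0], [731.0, -98.0999984741211], [698.7999877929688, 96.69999694824219], [503.79998779296875, 64.30000305175781]] len [197.8 197.5 197.6 197.9]
top blade [[649.5999755859375, 317.8999938964844], [655.7000122070312, 342.5], [523.9000244140625, 369.0], [524.4000244140625, 343.1000061035156]] len [ 25.3 134.4  26.  127.8]
scene tile [[536.5, -131.5], [907.4000244140625, -70.80000305175781], [679.2999877929688, 94.5], [504.3999938964844, 64.9000015258789]] len [375.8 281.7 177.4 199. ]
scene blade [[651.2000122070312, 317.0], [657.7999877929688, 343.79998779296875], [521.2999877929688, 3
[... 3330 characters left out ...]
 185 184 185 184 186]
 [121 122 120 125 150 173 179 182 182 182 181 182 183 177 171 154 131 148
  177 182 185 184 186 184 185 184 186]
 [117 121 127 148 170 180 179 181 183 181 183 182 183 182 182 179 175 175
  181 184 183 183 185 186 185 187 186]
 [116 123 148 172 182 182 183 182 181 182 182 180 182 184 182 183 183 182
  183 183 185 185 186 185 185 185 185]
 [124 148 169 180 180 180 181 182 182 180 183 182 184 183 183 183 185 183
  186 185 183 183 185 186 186 184 186]
 [145 172 178 182 180 183 180 182 182 181 181 182 183 184 183 184 183 184
  183 185 185 184 185 184 185 185 186]
 [170 179 182 181 182 180 182 183 183 182 184 183 184 184 184 183 184 184
  184 184 187 186 184 185 185 185 185]]
```

```bash
cat >> h.py <<'E'
from scipy.spatial.transform import Rotation as Ro
def plan(pos_mm,yaw):
    """yaw: world direction (deg) of tool y (mod 180) -> tool shift mm, turn deg"""
    s=sense(); R=Ro.from_quat(s['tool_rot']); y=R.as_matrix()[:,1]; cur=np.degrees(np.arctan2(y[1],y[0]))
    d=(cur-yaw+90)%180-90
    print('tcp',(s['tcp_pos']*1000).round(1),'yaw',cur.round(2),'q6',s['q'][5].round(2),'gap',round(s['finger_gap'],3),'F',s['force'].round(1),'t',s['t'])
    print('shift',R.inv().apply(np.array(pos_mm)-s['tcp_pos']*1000).round(1),'turn',round(d,1))
E
python3 - <<'E'
from h import *
L=lambda f:dict(np.load(f'pics/{f}.npz'))
for f,(x0,y0,x1,y1),bg in(('top0',(238,211,246,219),142),('scene0',(244,190,254,195),183)):
    s=L(f); g=s['image'].min(2).astype(float); w=np.clip(bg-8-g,0,None)
    v,u=np.mgrid[y0:y1,x0:x1]; w=w[y0:y1,x0:x1]
    if f=='top0': c=(w*u).sum(1)/w.sum(1); k=np.polyfit(v[:,0],c,1); pts=np.array([[np.polyval(k,r),r] for r in (212,218)])
    else: c=(w*v).sum(0)/w.sum(0); k=np.polyfit(u[0],c,1); pts=np.array([[r,np.polyval(k,r)] for r in(246,251)])
    p=ray(s,pts,.008)[:,:2]*1000
    E=np.array([519.3,-33.4]); a=np.radians(9.4); R=np.array([[np.cos(a),np.sin(a)],[-np.sin(a),np.cos(a)]])
    print(f,p.round(1).tolist(),'in edge frame',((p-E)@R.T).round(1).tolist())
plan((494,319.5,404),-11.2)
E
```

```text
top0 [[537.0, 7.0], [520.4, 4.4]] in edge frame [[24.1, 36.9], [7.3, 37.1]]
scene0 [[nan, nan], [nan, nan]] in edge frame [[nan, nan], [nan, nan]]
tcp [143.4 608.  403.8] yaw 76.72 q6 -0.18 gap 0.996 F [-0.6 -0.2 -0.3] t 0.1
shift [-4.075e+02 -2.003e+02  1.000e-01] turn 87.9<stdin>:7: RuntimeWarning: invalid value encountered in divide
```

servo_tool --rows '[[[-45,-22,0],8.5,1],[[-90,-44,0],17,1],[[-135,-66,0],25.5,1],[[-180,-88,0],34,1],[[-225,-110,0],42.5,1],[[-270,-132,0],51,1],[[-315,-154,0],59.5,1],[[-350,-172,0],66,1]]'

```text
t: 0.9
tcp_pos: [0.4465, 0.3582, 0.4037]
tool_rot: [0.641, 0.768, -0.001, 0.0]
force: [0.3, 0.6, -0.3]
finger_gap: 1.006
```

```bash
python3 - <<'E'
from h import *
s=dict(np.load('pics/scene0.npz'))
p=ray(s,[(245.6,191),(247.4,192),(249.5,193),(251,194)],.008)[:,:2]*1000
E=np.array([519.3,-33.4]); a=np.radians(9.4); R=np.array([[np.cos(a),np.sin(a)],[-np.sin(a),np.cos(a)]])
print(((p-E)@R.T).round(1).tolist())
plan((494,319.5,300),-11.2)
E
```

```text
[[9.0, 36.8], [15.0, 36.8], [21.7, 37.1], [27.0, 36.6]]
tcp [446.5 358.2 403.7] yaw 10.34 q6 0.3 gap 1.006 F [ 0.3  0.6 -0.3] t 0.9
shift [-46.4  39.9 103.8] turn 21.5
```

servo_tool --rows '[[[-20,16,35],8,1],[[-35,30,70],16,1],[[-46.4,39.9,103.8],21.5,1],[[-46.4,39.9,103.8],21.5,1],[[-46.4,39.9,103.8],21.5,1]]'

```text
t: 1.4
tcp_pos: [0.4938, 0.3195, 0.2996]
tool_rot: [0.772, 0.635, -0.002, 0.0]
force: [0.3, 0.9, 1.3]
finger_gap: 0.999
```

```bash
python3 - <<'E'
from h import *
plan((494,319.5,187),-11.2)
s=grab('scene','s1'); t=grab('top','t1')
cv2.imwrite('pics/v1.png',np.hstack([cv2.resize(s['image'][60:200,220:400],(450,350)),cv2.resize(t['image'][160:260,90:190],(350,350))]))
E
```

```text
tcp [493.8 319.5 299.6] yaw -11.09 q6 0.58 gap 0.999 F [0.3 0.9 1.3] t 1.4
shift [  0.5   0.5 112.6] turn 0.1
```

View pics/v1.png

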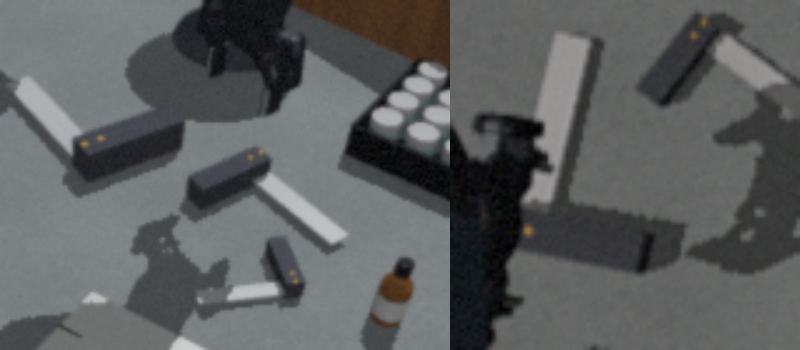

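The view shows the gripper over the middle square's stock, at left panel (230,175), with its fingers straddling it fore and aft. Neighbouring objects are clear, so I descend.

servo_tool --rows '[[[0.5,0.5,40],0,1],[[0.5,0.5,75],0,1],[[0.5,0.5,100],0,1],[[0.5,0.5,112],0,1],[[0.5,0.5,112],0,1]]'

```text
t: 2.0
tcp_pos: [0.4941, 0.3213, 0.1897]
tool_rot: [0.771, 0.637, -0.0, 0.001]
force: [-0.1, 0.6, -0.3]
finger_gap: 0.997
```

servo_tool --rows '[[[0,0,0],0,-1],[[0,0,0],0,-1],[[0,0,0],0,-1],[[0,0,0],0,-1],[[0,0,0],0,-1],[[0,0,0],0,-1],[[0,0,0],0,-1],[[0,0,0],0,-1]]' --force 40

```text
t: 2.8
tcp_pos: [0.4944, 0.3215, 0.1909]
tool_rot: [0.771, 0.636, 0.001, 0.001]
force: [-2.2, 0.0, 5.6]
finger_gap: 0.361
```

servo_tool --rows '[[[0,0,-10],0,-1],[[0,0,-30],0,-1],[[0,0,-50],0,-1],[[0,0,-50],0,-1],[[0,0,-50],0,-1]]'

```text
t: 3.3
tcp_pos: [0.4942, 0.3214, 0.2411]
tool_rot: [0.771, 0.636, 0.001, 0.001]
force: [0.5, -0.4, -3.4]
finger_gap: 0.364
```

```bash
python3 - <<'E'
from h import *
plan((480,-50,237),9.4)
s=grab('scene','s2'); t=grab('top','t2')
cv2.imwrite('pics/v2.png',np.hstack([cv2.resize(s['image'][60:200,220:400],(450,350)),cv2.resize(t['image'][160:260,90:190],(350,350))]))
E
```

```text
tcp [494.2 321.4 241.1] yaw -10.94 q6 0.58 gap 0.364 F [ 0.5 -0.4 -3.4] t 3.3
shift [-367.4   56.6    4.1] turn -20.3
```

View pics/v2.png

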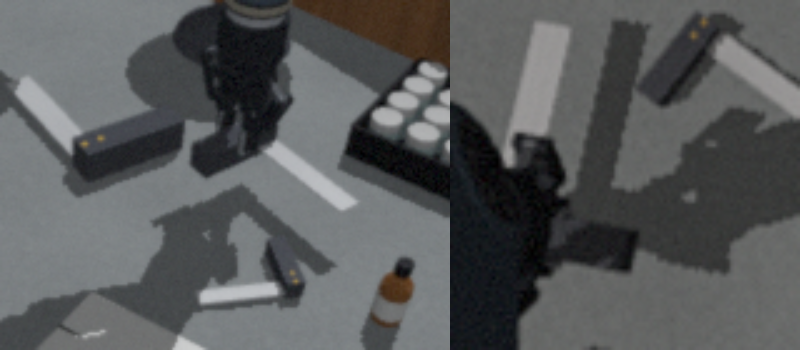

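The lift looks level: the blade is clear at left panel (310,175) and the stock hangs in the jaws. Next I find the square's offset in the grasp from the blade outline.

```bash
python3 - <<'E'
from h import *
L=lambda f:dict(np.load(f'pics/{f}.npz'))
for f,bx,t in(('s2',(326,115,368,148),150),('t2',(102,160,136,206),120)):
    s=L(f);C=sides(white(s,.0622,0,0,bx,t)); print(f,C.round(1).tolist(),np.linalg.norm(C-np.roll(C,-1,0),axis=1).round(1))
    P=cloud(s);x0,y0,x1,y1=bx;m=s['image'][y0:y1,x0:x1].min(2)>t;print('z',np.median(P[y0:y1,x0:x1,2][m]))
    # ruling edge: the long side with greatest y; in gripper frame
    c=np.array([494.2,321.4]);a=np.radians(-10.94);R=np.array([[np.cos(a),np.sin(a)],[-np.sin(a),np.cos(a)]])
    print('grip frame',((C-c)@R.T).round(1).tolist())
E
```

```text
s2 [[652.0999755859375, 316.1000061035156], [658.0999755859375, 344.79998779296875], [522.0, 371.20001220703125], [525.5999755859375, 342.0]] [ 29.3 138.7  29.4 129.2]
z 0.062345036144798194
grip frame [[156.1, 24.8], [156.5, 54.1], [17.8, 54.2], [26.9, 26.2]]
t2 [[651.5, 315.79998779296875], [656.5, 343.6000061035156], [541.9000244140625, 366.29998779296875], [567.0, 332.5]] [ 28.3 116.9  42.2  86.2]
z 0.06098002218521814
grip frame [[155.5, 24.3], [155.1, 52.6], [38.3, 53.2], [69.3, 24.7]]
```

```bash
python3 -c "
from h import *
plan((494.5,-54.8,241),9.4)"
```

```text
tcp [493.8 321.3 240. ] yaw -10.94 q6 0.58 gap 0.364 F [ 0.3 -0.9 -3.9] t 3.4
shift [-369.1   72.1   -0.6] turn -20.3
```

servo_tool --rows '[[[-20,4,0],0,-1],[[-50,10,0],-2,-1],[[-85,17,0],-4,-1],[[-120,24,0],-6,-1],[[-155,30,0],-8,-1],[[-190,37,0],-10,-1],[[-225,44,0],-12,-1],[[-250,49,0],-14,-1]]'

```text
t: 4.2
tcp_pos: [0.4941, 0.0645, 0.2393]
tool_rot: [0.688, 0.726, -0.001, -0.0]
force: [1.0, -0.5, -3.4]
finger_gap: 0.364
```

```bash
python3 -c "
from h import *
plan((494.5,-54.8,241),9.4)"
```

```text
tcp [494.1  64.5 239.3] yaw 3.07 q6 -0.15 gap 0.364 F [ 1.  -0.5 -3.4] t 4.2
shift [-119.2   -6.    -1.5] turn -6.3
```

servo_tool --rows '[[[-35,-2,-1],-2,-1],[[-70,-4,-1],-4,-1],[[-100,-5,-1.5],-5.5,-1],[[-119.2,-6,-1.5],-6.3,-1],[[-119.2,-6,-1.5],-6.3,-1],[[-119.2,-6,-1.5],-6.3,-1]]'

```text
t: 4.8
tcp_pos: [0.4941, -0.055, 0.2402]
tool_rot: [0.648, 0.762, -0.001, -0.001]
force: [-0.0, 0.2, -3.4]
finger_gap: 0.362
```

```bash
python3 -c "
from h import *
plan((494.5,-54.8,192),9.4)"
```

```text
tcp [494.1 -55.  240.2] yaw 9.27 q6 -0.5 gap 0.362 F [-0.   0.2 -3.4] t 4.8
shift [ 0.1  0.6 48.2] turn -0.1
```

servo_tool --rows '[[[0,0.5,20],0,-1],[[0,0.5,38],0,-1],[[0,0.5,44],0,-1],[[0,0.5,46],0,-1],[[0,0.5,48],0,-1],[[0,0.5,49],0,-1],[[0,0.5,49],0,-1]]'

```text
t: 5.5
tcp_pos: [0.4946, -0.0549, 0.1916]
tool_rot: [0.648, 0.762, -0.001, -0.001]
force: [0.9, 0.6, -2.7]
finger_gap: 0.366
```

```bash
cat > m.py <<'E'
from h import *
import sys
plan((494.5,-54.8,191),9.4); n=sys.argv[1]
s=grab('scene','s'+n); t=grab('top','t'+n)
cv2.imwrite(f'pics/v{n}.png',np.hstack([cv2.resize(s['image'][140:260,190:330],(450,386),interpolation=2),cv2.resize(t['image'][140:250,200:300],(350,386),interpolation=2)]))
E
python3 m.py 3
```

```text
tcp [494.6 -54.9 191.6] yaw 9.28 q6 -0.49 gap 0.366 F [ 0.9  0.6 -2.7] t 5.5
shift [ 0.1 -0.1  0.6] turn -0.1
```

View pics/v3.png

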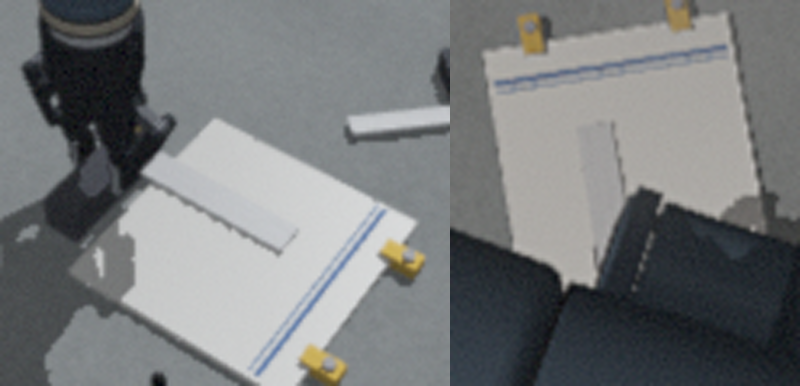

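The blade lies over the tile, from (150,165) to (290,240) in the left panel, with the stock just short of the near edge. I'll push forward gently until it touches.

servo_tool --rows '[[[0,3,0],0,-1],[[0,6,0],0,-1],[[0,8,0],0,-1],[[0,9,0],0,-1],[[0,9,0],0,-1]]'

```text
t: 6.1
tcp_pos: [0.5037, -0.0535, 0.1916]
tool_rot: [0.648, 0.762, -0.001, -0.001]
force: [0.4, -0.5, -3.2]
finger_gap: 0.366
```

servo_tool --rows '[[[0,1,0],0,-1],[[0,1,0],0,-1]]'

```text
t: 6.3
tcp_pos: [0.5047, -0.0533, 0.1916]
tool_rot: [0.648, 0.762, -0.001, -0.001]
force: [-0.1, 0.2, -3.0]
finger_gap: 0.362
```

servo_tool --rows '[[[0,1,0],0,-1],[[0,1,0],0,-1]]'

```text
t: 6.5
tcp_pos: [0.5058, -0.0532, 0.1916]
tool_rot: [0.648, 0.762, -0.001, -0.001]
force: [-0.1, -0.4, -3.5]
finger_gap: 0.362
```

servo_tool --rows '[[[0,0.8,0],0,-1],[[0,0.8,0],0,-1]]'

```text
t: 6.7
tcp_pos: [0.5068, -0.0531, 0.1916]
tool_rot: [0.648, 0.762, -0.001, -0.0]
force: [0.5, -0.4, -3.4]
finger_gap: 0.364
```

servo_tool --rows '[[[0,0.6,0],0,-1],[[0,0.6,0],0,-1]]'

```text
t: 6.9
tcp_pos: [0.5075, -0.053, 0.1916]
tool_rot: [0.648, 0.762, -0.001, -0.0]
force: [-0.2, -0.5, -3.6]
finger_gap: 0.365
```

servo_tool --rows '[[[0,0.6,0],0,-1],[[0,0.6,0],0,-1]]'

```text
t: 7.1
tcp_pos: [0.5078, -0.0529, 0.1916]
tool_rot: [0.647, 0.762, -0.001, -0.001]
force: [-1.1, -0.1, -2.2]
finger_gap: 0.359
```

servo_tool --rows '[[[0,0.8,0],0,-1],[[0,0.8,0],0,-1]]'

```text
t: 7.3
tcp_pos: [0.5081, -0.0527, 0.1914]
tool_rot: [0.647, 0.762, -0.002, -0.001]
force: [-1.5, -0.7, -2.4]
finger_gap: 0.363
```

servo_tool --rows '[[[0,0.8,0],0,-1],[[0,0.8,0],0,-1]]'

```text
t: 7.5
tcp_pos: [0.5084, -0.0525, 0.1913]
tool_rot: [0.647, 0.762, -0.002, -0.002]
force: [-2.1, -2.6, -2.3]
finger_gap: 0.364
```

```bash
python3 - <<'E'
from h import *
plan((500,-50,191),9.4); print(sense()['ft_torque'].round(2))
s=grab('scene','s4')
cv2.imwrite('pics/v4.png',cv2.resize(s['image'][150:240,190:310],(800,600),interpolation=2))
E
```

```text
tcp [508.4 -52.5 191.3] yaw 9.36 q6 -0.48 gap 0.364 F [-2.1 -2.6 -2.3] t 7.5
shift [ 3.9 -7.9  0.4] turn -0.0
[-0.3   0.58  0.15]
```

View pics/v4.png

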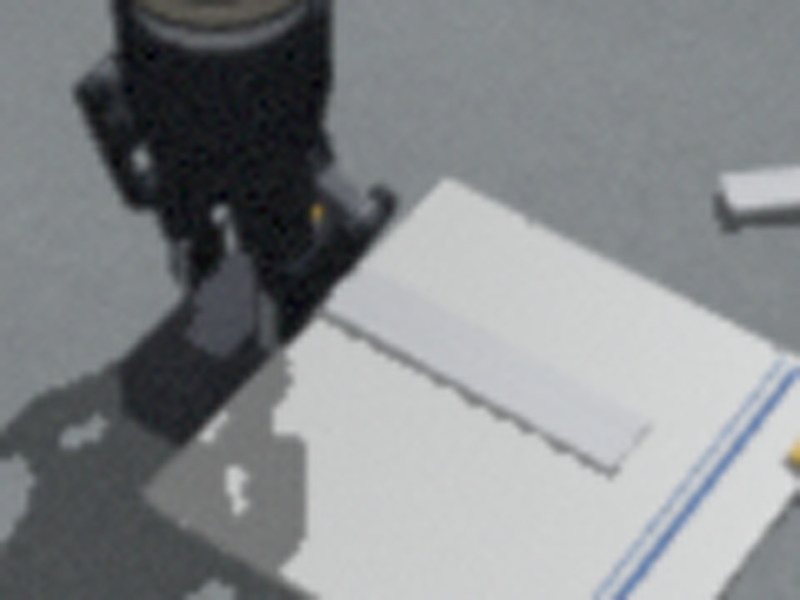

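The stock is seated against the edge, with contact forces of 2–3 N. I lower it the last bit, then open in stages.

servo_tool --rows '[[[0,0,0.5],0,-1],[[0,0,1],0,-1],[[0,0,1],0,-1]]'

```text
t: 7.85
tcp_pos: [0.5083, -0.0525, 0.191]
tool_rot: [0.647, 0.762, -0.002, -0.002]
force: [-3.9, -0.9, 5.2]
finger_gap: 0.363
```

servo_tool --rows '[[[0,0,0],0,-0.2],[[0,0,0],0,-0.1],[[0,0,0],0,0],[[0,0,0],0,0.2],[[0,0,0],0,0.4],[[0,0,0],0,0.5],[[0,0,0],0,0.5]]'

```text
t: 8.55
tcp_pos: [0.5084, -0.0525, 0.191]
tool_rot: [0.647, 0.762, -0.002, -0.002]
force: [-0.4, -0.6, 0.9]
finger_gap: 0.75
```

servo_tool --rows '[[[0,0,-10],0,0.5],[[0,0,-40],0,0.5],[[0,0,-85],0,0.5],[[0,0,-130],0,0.5],[[0,0,-150],0,0.5],[[0,0,-150],0,0.5]]'

```text
t: 9.15
tcp_pos: [0.51, -0.0525, 0.345]
tool_rot: [0.647, 0.762, -0.0, 0.002]
force: [-0.2, 0.2, -0.7]
finger_gap: 0.75
```

```bash
python3 -c "
from h import *
plan((440,250,360),9.4)"
```

```text
tcp [510.  -52.5 345. ] yaw 9.37 q6 -0.48 gap 0.75 F [-0.2  0.2 -0.7] t 9.15
shift [309.9 -19.8 -16.1] turn -0.0
```

Now I move aside to clear the view from the top camera.

servo_tool --rows '[[[40,-3,-10],0,0.5],[[85,-6,-20],0,0.5],[[130,-10,-20],0,0.5],[[175,-12,-20],0,0.5],[[220,-15,-20],0,0.5],[[265,-18,-20],0,0.5],[[310,-20,-20],0,0.5],[[310,-20,-20],0,0.5]]'

```text
t: 9.95
tcp_pos: [0.4376, 0.2541, 0.3631]
tool_rot: [0.645, 0.765, -0.001, 0.001]
force: [0.0, -0.0, 0.3]
finger_gap: 0.752
```

```bash
python3 - <<'E'
from h import *
plan((440,250,360),9.4)
s=grab('scene','s5'); t=grab('top','t5')
f=lambda i:np.clip((i.astype(float)-20)*1.3,0,255).astype(np.uint8)
cv2.imwrite('pics/v5.png',np.hstack([cv2.resize(f(s['image'])[165:255,200:300],(444,400),interpolation=2),cv2.resize(f(t['image'])[160:260,205:294],(356,400),interpolation=2)]))
g=t['image'].min(2);print(g[185:222:4,230:258]);h=s['image'].min(2);print(h[184:214:4,235:275])
E
```

```text
tcp [437.6 254.1 363.1] yaw 9.74 q6 0.14 gap 0.752 F [ 0.  -0.   0.3] t 9.95
shift [-4.5  1.7  3.1] turn 0.3
[[150 150 151 152 150 151 151 145 146 143 144 145 145 145 144 145 147 124
  144 152 150 150 148 151 151 149 149 151]
 [154 150 152 150 152 151 150 150 146 148 145 143 145 143 143 145 146 146
  114 143 151 151 150 151 150 150 150 151]
 [151 150 152 151 151 152 151 151 148 144 147 144 145 145 146 143 144 145
  130 102 142 152 153 153 152 152 152 151]
 [153 150 151 153 149 152 151 153 154 146 146 143 143 145 142 143 145 145
  145 121 103 129 136 108  98  95  93  93]
 [154 154 149 151 152 152 152 154 155 140 143 146 145 146 148 134 104  85
   84  89  93  91  96  97  93  97  95  95]
 [153 156 154 140 139 135 109  97  95  94  93  89  86  87  86  88  86  89
   85  91  90  89  93  96  95  93  92  95]
 [ 99  94  95  96  97  97  97  95  95  96  93  86  89  88  88  86  90  84
   82  89  88  91  96  97  96  93  92  96]
 [ 95  94  96  94  99  95  95  97  95  97 100  69  80  88  87  87  90  84
   84  85  87  89  96  96  93  94  95  90]
 [ 94  95  92  96  92  94  94  97  92  96  95  86  69  
[... 816 characters left out ...]
 193 193 195
  194 195 193 194]
 [109 111 113 114 112 110 114 110 108 108 102 100 101  99  98  98  98  97
   96  96 115 172 182 183 180 184 183 183 185 186 189 192 193 195 196 194
  195 195 194 194]
 [107 109 112 111 111 111 112 111 111 113 110 111 110 110 108 110 107 105
   99 110 160 178 183 181 182 181 182 184 185 182 185 185 183 186 186 188
  189 192 193 195]
 [112 108 111 111 110 111 108 109 111 108 111 111 108 109 111 109 110 109
  121 172 181 180 178 143 128 139 164 178 183 183 184 184 185 185 186 187
  186 188 184 187]
 [109 110 107 111 111 110 112 110 108 110 109 110 111 112 113 130 173 189
  190 191 192 191 190 193 194 191 191 191 181 140 127 133 144 166 179 184
  186 186 186 187]]
```

View pics/v5.png

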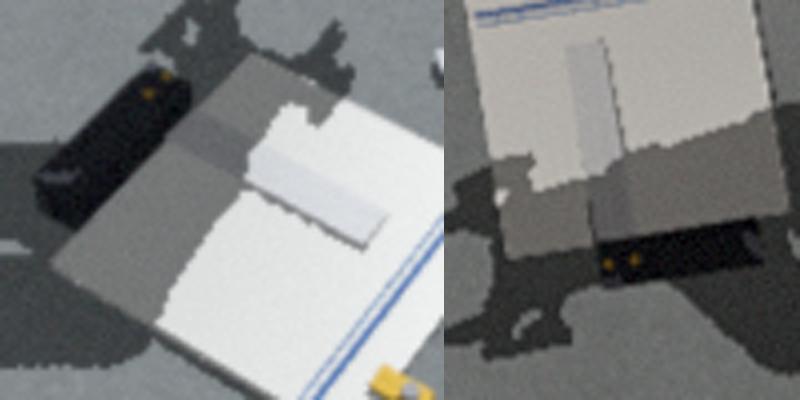

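The blade and stock are in place, but the arm shades the edge. I move back towards the start pose for a clean measurement.

servo_tool --rows '[[[40,-35,-5],0,0.5],[[75,-65,-10],0,0.5],[[110,-95,-15],0,0.5],[[145,-125,-20],0,0.5],[[180,-155,-25],0,0.5],[[215,-185,-30],0,0.5],[[245,-210,-35],0,0.5],[[260,-225,-40],0,0.5]]'

```text
t: 10.85
tcp_pos: [0.1729, 0.4706, 0.4017]
tool_rot: [0.646, 0.763, -0.002, 0.002]
force: [0.6, -0.1, -0.1]
finger_gap: 0.752
```

```bash
python3 - <<'E'
from h import *
plan((143,608,404),9.4)
s=grab('scene','s6'); t=grab('top','t6')
f=lambda i:np.clip((i.astype(float)-20)*1.3,0,255).astype(np.uint8)
cv2.imwrite('pics/v6.png',np.hstack([cv2.resize(f(s['image'])[165:255,200:300],(444,400),interpolation=2),cv2.resize(f(t['image'])[160:260,205:294],(356,400),interpolation=2)]))
g=t['image'].min(2);print(g[181:224:3,232:258])
E
```

```text
tcp [172.9 470.6 401.7] yaw 9.54 q6 0.83 gap 0.752 F [ 0.6 -0.1 -0.1] t 10.85
shift [140.5  -6.7  -2.9] turn 0.1
[[141 141 141 141 139 137 137 135 137 136 134 136 134 137 122 123 137 140
  141 143 141 141 140 142 143 140]
 [141 141 143 142 139 136 137 138 136 135 136 136 136 137 136 109 131 144
  143 142 142 141 142 141 142 142]
 [144 142 142 141 140 139 136 137 137 138 139 134 133 136 136 124  97 131
  143 143 141 141 140 144 142 143]
 [142 145 143 143 141 142 138 136 136 133 137 137 134 135 135 136 108 134
  145 144 143 141 142 142 141 142]
 [142 140 142 144 144 144 139 140 137 136 134 136 136 137 136 135 122  99
  135 143 145 142 142 143 141 142]
 [144 140 145 143 144 142 135 135 139 137 136 136 138 133 137 136 139 109
  119 141 143 144 144 142 143 143]
 [142 142 141 144 143 143 143 139 135 137 133 135 136 136 133 137 134 123
   95 134 144 144 144 141 142 144]
 [142 144 143 145 145 143 142 144 135 138 136 134 137 134 133 133 137 136
  106 118 144 144 145 143 145 146]
 [144 144 144 143 143 141 143 145 142 135 136 136 136 135 133 134 131 139
  122  97 133 147 145 144 144 144]
 [144 143 145 144 144 144 145 143 141 137 135 135 136 134 134 136 133 136
  136 108 134 147 144 143 143 144]
 [143 145 145 146 144 145 143 145 134 102 125 139 133 137 132 134 135 136
  135 122 140 147 146 143 147 145]
 [147 146 145 146 142 143 146 150 144 110 123 137 136 134 135 135 133 136
  140 137 104 137 145 147 141 146]
 [147 144 146 145 144 145 146 146 146 134 108 130 136 134 133 137 135 135
  137 140 117 125 131 129 130 126]
 [147 144 145 146 145 146 147 152 149 147 104  88  78  77  64  59  58  58
   42  48  50  46  50  45  46  47]
 [ 85  85  88  91  90  93  93  94  97  95  91  70  45  50  47  46  50  47
   47  56  53  53  53  48  53  52]]
```

View pics/v6.png

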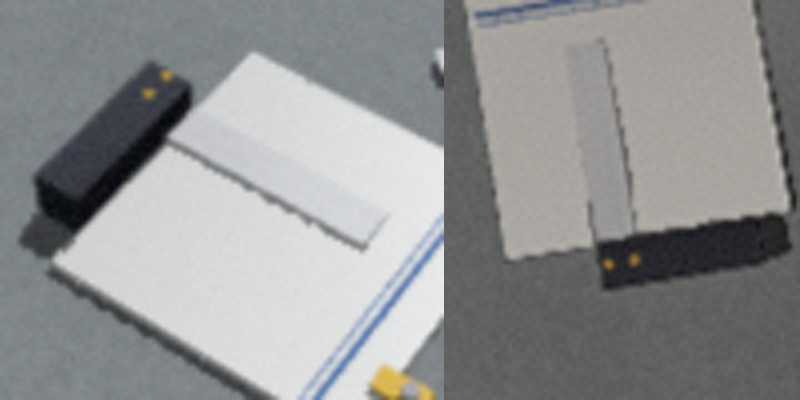

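The view is clean. The stock hugs the near edge, at left panel (110,150). The blade runs from (190,125) to (385,215), with a sliver of the tick showing beside the ruling edge. Now the numbers.

```bash
python3 - <<'E'
from h import *
s=dict(np.load('pics/scene6.npz')) if 0 else dict(np.load('pics/s6.npz')); t=dict(np.load('pics/t6.npz'))
a=np.radians(9.35); R=np.array([[np.cos(a),np.sin(a)],[-np.sin(a),np.cos(a)]]); E=np.array([520,-33.4])
fr=lambda p:((p[:,:2]*1000-E)@R.T)
g=t['image'].mean(2)
# ruling edge, top: best 2-level split of each row left of blade
def step(v):
    k=np.arange(3,len(v)-3); sse=[v[:i].var()*i+v[i:].var()*(len(v)-i) for i in k]; return k[int(np.argmin(sse))]-.5
pts=[]
for r in range(176,208):
    c=int(round(236.2+.14*(r-181))); x0=c-6; pts.append((x0+step(g[r,x0:c+8]),r))
pts=np.array(pts); k=np.polyfit(pts[:,1],pts[:,0],1)
e=pts[:,0]-np.polyval(k,pts[:,1]);ok=abs(e)<1; k=np.polyfit(pts[ok,1],pts[ok,0],1)
print('ruling',fr(ray(t,[(np.polyval(k,r),r) for r in(176,207)],.012)).round(1).tolist(),ok.sum(),e.std().round(2))
# tile near-left edge & stock top rear/ends
for n,d,bx in(('top',t,(238,208,305,236)),('scene',s,(204,175,246,218))):
    x0,y0,x1,y1=bx; m=np.zeros(g.shape,np.uint8); m[y0:y1,x0:x1]=255*(d['image'][y0:y1,x0:x1].mean(2)<75)
    P=cloud(d)[...,2]; m[(P<.026)]=0
    c=max(cv2.findContours(m,0,1)[0],key=cv2.contourArea)[:,0]
    q=fr(ray(d,c,.034)).astype(np.float32); r=cv2.minAreaRect(q); print(n,'stock top',np.round(cv2.boxPoints(r),1).tolist(),'size',np.round(r[1],1), 'z',np.median(P[m>0]).round(4))
# blade tip in scene: profile along the blade mid-line
f=lambda x,y,z: np.r_[(E+R.T@[x,y])/1000,z]
def proj(d,p):
    T=d['cam_to_world'];c=T[:3,:3].T@(p-T[:3,3]);F=foc(d);return c[:2]/c[2]*F+[d['cx'],d['cy']]
for n,d in(('top',t),('scene',s)):
    G=d['image'].mean(2).astype(np.float32)
    for nm,gen in(('tip x 130..150',[(x,22,.012) for x in range(130,151)]),('ruling y 30..44',[(90,y,.012) for y in range(30,45)]),):
        acc=[]
        for p in gen:
            offs=range(-6,7,2) if nm[0]=='t' else range(-60,41,5)
            uv=np.float32([[proj(d,f(p[0],p[1]+o,p[2]) if nm[0]=='t' else f(p[0]+o,p[1],p[2])) for o in offs]])
            acc.append(cv2.remap(G,uv[...,0],uv[...,1],cv2.INTER_LINEAR).mean())
        print(n,nm,np.round(acc,0).astype(int))
# near tile edge and tick
for n,d in(('top',t),('scene',s)):
    G=d['image'].mean(2).astype(np.float32)
    uv=np.float32([[proj(d,f(x,y,.008)) for y in range(45,90,5)] for x in range(-8,9)])
    print(n,'edge x -8..8',cv2.remap(G,uv[...,0],uv[...,1],1).mean(1).astype(int))
E
```

```text
ruling [[125.0, 37.3], [37.1, 37.7]] 32 0.46
top stock top [[-34.099998474121094, -71.5999984741211], [-2.200000047683716, -71.5999984741211], [-2.200000047683716, 37.70000076293945], [-34.099998474121094, 37.70000076293945]] size [109.4  31.9] z 0.0337
scene stock top [[-29.600000381469727, -76.5999984741211], [4.900000095367432, -77.0], [6.0, 32.900001525878906], [-28.5, 33.29999923706055]] size [109.9  34.5] z 0.0339
top tip x 130..150 [136 136 135 135 135 135 136 136 138 139 141 142 143 144 144 143 143 143
 143 143 143]
top ruling y 30..44 [136 137 137 137 137 137 138 140 142 144 145 146 146 146 146]
scene tip x 130..150 [186 186 186 186 186 185 184 181 176 171 169 174 181 188 192 194 195 195
 195 196 196]
scene ruling y 30..44 [181 182 182 182 182 183 184 185 186 188 188 189 189 189 189]
top edge x -8..8 [ 94  93  93  92  91  94 104 119 132 141 147 150 150 149 149 149 148]
scene edge x -8..8 [114 117 119 120 121 125 130 139 151 162 172 178 180 182 183 183 183]
```

```bash
python3 -c "
from station import sign_off; print(sign_off())"
```

```text
the job is handed in; nothing more can be done
None
```

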